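Lock a fresh waste-gas filter cartridge into its bayonet base

TASK

Fit the fresh filter cartridge that stands on the bench: set it upright on the filter base, feel for the collar's three unmarked entry slots by turning it lightly until its lugs drop in, then push it down against the spring, turn it clockwise (seen from above) about a quarter turn as far as it goes, and let it spring up into its latch. Leave it locked and upright with your hand off it. Feel your way and never force it, and leave the bottle and the petri dish where they are.

Things in the scene. Friction and masses are not known exactly. Their poses are not given: they have to be found in the camera images.
- cartridge: Loose white round filter cartridge with a blue band: body 72 mm across, 115 mm tall with its bar, 0.2 to 0.45 kg. Origin at the centre of its underside, z up its axis. The lower 39 mm is a plain pilot 61 mm across, bevelled to 48 mm over its lowest 6 mm. When seated its origin lies above that of the base by: 40 mm lugs lying on the collar, 32 mm lugs dropped in the slots, 29 mm locked.
- lugs (a point): On the cartridge's axis, 21 mm over its underside, at mid-height of its three bayonet lugs. They stand out of the pilot at 0, 120 and 240 degrees from the cartridge's x axis to a radius of 37.5 mm; each is 10 mm wide (lower edges bevelled 2 mm) and 6 mm high. Small blue marks on the shoulder and on the top rim stand straight above them.
- turning_bar (a point): Middle of the blue turning bar on the cartridge's top, 102 mm over its underside. The bar is 12 mm thick (along the cartridge's x), 58 mm long (along its y) and stands 25 mm above the flat top face, which lies 90 mm over the underside. Take it from above, or set the fingertips on the top face astride it, to press and turn without gripping.
- filter_base: Round grey base fixed to the bench, foot 108 mm across; two black hose barbs along its +-y, to 71 mm from the axis, 29 mm high. Origin on its axis at the bench top, z up. A fixed aluminium bayonet collar, 98 mm across, forms its mouth; a spring plate lies inside.
- mouth (a point): Centre of the collar's flat top, 58 mm over the bench. Bore 64 mm. Three entry slots 15 mm wide cut through the rim, 120 degrees apart, at an angle that varies, is marked nowhere and has nothing to do with the base's yaw (visible in the empty collar). Lugs that miss the slots lie on the top, the pilot then 18 mm inside; over the slots the cartridge drops 8 mm by its own weight.
- spring_plate (a joint): Plate the pilot presses down, m: 0 free (cartridge dropped in, not pressed), past 0.006 the lugs clear the roof and turn clockwise only, 0.010 end of travel. Spring 8 N at 0, 14 N at 0.006, 17 N at 0.010. About 75 degrees past the slots (up to 85 by the play) is a solid stop; let go there it springs up to 0.003, lugs in 3 mm deep pockets: locked. Let go short of that it stays near 0.006 or returns to 0: not locked.
- rinse_bottle: Clear bottle with a green cap, 63 mm across, 130 mm tall, bystander; origin at the centre of its underside.
- petri: White covered petri dish 62 mm across, 16 mm tall, bystander; origin at the centre of its underside.

How it is judged (in metres and radians):
At the end, for the whole second after the job is handed in: The cartridge stands locked in the base with nothing holding it: its origin 27.5 to 30.4 mm over the base's origin and within 5 mm of its axis, upright within 0.06 rad, the spring plate held down 1.6 to 4.5 mm, and at rest (z of cartridge in the frame of filter_base between 0.0275 and 0.0304 m and horizontal distance between cartridge and filter_base below 0.005 m and angle between cartridge's own z axis and vertical below 0.06 rad and value of joint spring_plate between 0.0016 and 0.0045 m and linear speed of cartridge below 0.02 m/s and angular speed of cartridge below 0.2 rad/s); the robot touches nothing.
It fails at once if the cartridge is forced into the base with more than 50 N (contact force between cartridge and filter_base above 50 N).
It fails at once if the bottle or the petri dish is moved by more than 20 mm (distance of any of rinse_bottle, petri from where it was at the start of the episode above 0.02 m).
It also fails if it takes over 72 s, if anything falls off the work surface, if the arm or the gripper's body presses on something with over 40 N, if the wrist force passes 120 N, or if a joint passes its speed limit or range.

ROBOT

A 7-joint arm with a two-finger parallel gripper is mounted at the origin on a cart in front of the work surface, level with it; the furniture and walls round the work are solid. World frame = base frame: x ahead of the robot, y to its left, z up, the work surface at z = 0. Lengths are in m, angles in degrees, forces in N, time in s.
With the tool pointing down it reaches from about 0.425 to 0.875 m from the base axis. Payload 4.7 kg.
Tool frame: the origin (TCP) lies midway between the tips of the shut fingers; the grasp point (between the pads) lies 19 mm behind it; y points along the fingers, x is the direction in which the jaws open and shut, and the axes are right-handed (so a half turn about y gives the same grasp; the last joint's range is limited). The gripper opens to 87 mm and grips with 3 to 60 N. Pads are 19 mm wide; open, the fingers measure 117 mm over their backs; the gripper's body (75 mm by 190 mm) begins 51 mm behind the grasp point.
Start: joints at [0.808, 18.392, -4.016, 83.108, 1.295, 78.541, -3.26], TCP at [0.65, -0, 0.223] pointing down, gripper open.
Joint ranges: [-163.93, 163.93], [-17.29, 119.83], [-79.2, 71.16], [3.27, 140.29], [-89.18, 269.18], [5.43, 117.66], [-154.24, 154.24]. Speed limits (degrees/s): [147.25, 147.25, 180, 180, 180, 180, 180].

INTERFACE

Orientations are given as [roll, pitch, yaw] about the fixed x, y, z axes, in that order (R = Rz(yaw) Ry(pitch) Rx(roll)).
In Python, from cell import env gives the robot as it stands.
- The arm moves only by the tool carry_out, never from a script. Its argument "targets" is a list of rows, each a list of 2 entries, a list of its own where there are three numbers: the shift along the tool's x, y, z in mm, then the turn, a rotation vector about the tool's x, y, z in degrees. A call has 1 to 12 rows; each row shifts and turns the commanded pose from where the row before left it, along the tool's axes as they then stand; what a row does not reach is not made up. A row lasts 1/10 s, in which the tool goes at most 50 mm and 8.59 degrees, less where a joint would pass 70% of its speed; a pose out of reach is approached as far as the arm can. A call with a gripper value outside its range is refused whole. "jaw" is the opening, from 0 (shut) to 1 (fully open), set as the call begins (left out, the last holds). The fingers move at their own pace and stop on an object; "squeeze" is the grip in N (left out, the last holds). Time passes only in rows, so rows that do not move let the fingers close. It gives the time, the measured TCP pose, the force and the opening at its end, in the units of the state.
- env.get_obs(): the state, without advancing time (a new reading comes with each control period).
- env.read_camera(name): name is "scene" or "side" or "wrist"; returns the picture (480x640x3 uint8, red, green, blue); there is no depth.
- env.get_calibration(name): a dict with "fx", "fy", "cx", "cy" (pixels), "D" ([k1, k2, p1, p2, k3] as OpenCV has them; the pictures are not rectified), "R" (3x3) and "t" (3): a world point X has camera coordinates R X + t; the wrist camera has in their place "hand_eye" (4x4, takes a point from camera to tool coordinates, whose origin is the TCP and whose axes are the tool frame's). Camera axes: x right, y down, z forward; pixel columns grow to the right and rows downward; lengths in m; the calibration is good to about 2 mm. A picture is of the moment at which its call begins: read the wrist's pose just before it. get_calibration takes no time and is no camera call.
- env.sign_off(): hands the job in, once; it reports no verdict.
Trained networks look in the newest picture that a camera, given by its name, has taken for a name from the list of things; names that differ only in an ending like _2 or _b are one class to them, and where a whole thing is asked for, a point or a joint stands for the part that bears it (a point fixed in the world has none). Each returns a list of dicts, best first, with "p" (0 to 1); they miss things now and then, are a little off and sometimes report something else, mostly with a low value. They report only what shows in the picture. A call takes as long as a camera call.
- env.outline_of(camera, label): "mask" (480x640 bool, what is visible of it) and "xy" ([column, row] in pixels, amid what is visible of it).
The state is a dict: "time_s": time; "qpos": joint angles; "joint_velocities": joint speeds; "effort": joint torques, N m; "tool_pos": TCP position; "tool_rot": TCP orientation; "force": force on the tool from outside, world axes, zero at the start; "wrist_torque": the same for the moment, N m; "grip_width": finger opening in m.
Only numpy, scipy, OpenCV 4.12 (cv2) and the standard library are available. Lean on these libraries where they do the work, as an engineer would, in place of code of your own. Each camera call takes 0.05 s, during which the arm holds its last target.

## Working session

There is one attempt and no reset: what is moved stays moved. The work goes in short steps, Python scripts to look and compute and a tool call to move; the robot and the scene stay as the last step left them, time stands still between calls to the robot, and variables do not carry over. Pictures are saved under pics/ and viewed, and the job is handed in when it is done.

Besides the shell and the picture viewer there is one more tool, called after "Emit:" in YAML: its name, and indented under it one key for each argument. carry_out: Moves the arm, as the interface text tells. Its arguments: {"type":"object","properties":{"targets":{"type":"array","items":{"type":"array"}},"jaw":{"type":"number"},"squeeze":{"type":"number"}},"required":["targets"]}

```bash
mkdir -p pics; ls; python3 - <<'E'
from cell import env
import cv2
o=env.get_obs(); print(o)
for n in ["scene","side","wrist"]:
    im=env.read_camera(n); cv2.imwrite(f"pics/{n}0.png",im[:,:,::-1])
    c=env.get_calibration(n); print(n,{k:(v if not hasattr(v,'tolist') else v.tolist()) for k,v in c.items()})
E
```

```text
pics
{'time_s': 0.0, 'qpos': array([ 0.80691276, 18.44077387, -4.01644331, 83.17466301,  1.29573401,
       78.54098773, -3.25993207]), 'joint_velocities': array([-0.0951137 , -0.00177602, -0.04709558,  0.00917369, -0.00035086,
       -0.00370883, -0.15588377]), 'effort': array([-2.58547143e-04, -4.91284704e+01, -4.03903294e-01, -3.12526345e+01,
       -6.40594075e-02,  4.37659642e-02,  1.61017233e-04]), 'tool_pos': array([ 6.49445271e-01, -3.49785390e-05,  2.21444312e-01]), 'tool_rot': array([-9.00061674e+01,  1.11135964e-01,  3.90544905e-03]), 'force': array([ 0.05239302, -0.87426609,  0.66618162]), 'wrist_torque': array([0.02837095, 0.00407461, 0.00307211]), 'grip_width': 0.08703966123322049}
scene {'fx': 612.9268355655057, 'fy': 612.9268355655057, 'cx': 322.1264089057161, 'cy': 239.69636413709867, 'D': [-0.17723971340551387, 0.0, 0.0, 0.0, 0.0], 'R': [[-0.5747037382201949, -0.8180875392050799, 0.021175256152180702], [-0.48695559868315336, 0.3210597945564612, -0.8122775715422006], [0.6577156362645373, -0.4771303663745788, -0.5828865715526435]], 't': [0.5284749275369505, 0.20627122
[... 225 characters left out ...]
8373039453786, -0.006083865906464889], [-0.3593245171574762, 0.5345633642887918, -0.7649365339227788], [0.4345519648031841, -0.6295470627680307, -0.6440769252549241]], 't': [0.5853764529213019, 0.047565090572777774, 0.9384353053226476]}
wrist {'fx': 409.1166899165381, 'fy': 409.1166899165381, 'cx': 320.11999201608484, 'cy': 235.18591737246538, 'D': [-0.0534883318961844, 0.0, 0.0, 0.0, 0.0], 'hand_eye': [[0.9999998211629832, -0.0005417813982682658, -0.00025327241309173527, -0.000706888437797426], [7.456598571549806e-05, -0.3072388115237746, 0.951632443295924, -0.16167453512971036], [-0.0005933918709563726, -0.9516322919943251, -0.30723871617963855, 0.08498699801286871], [0.0, 0.0, 0.0, 1.0]]}
```

View pics/scene0.png

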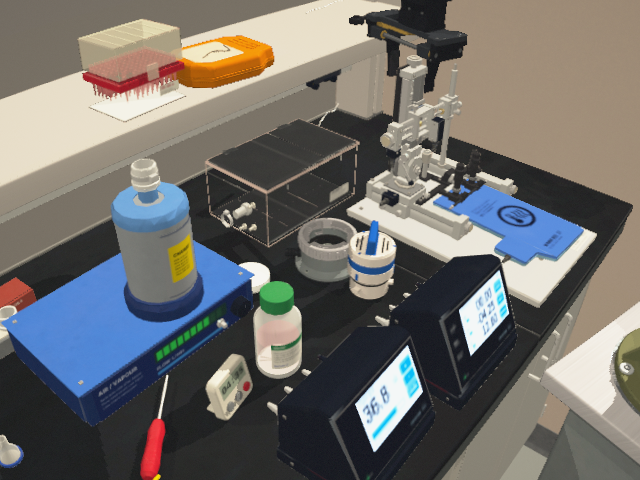

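View pics/side0.png

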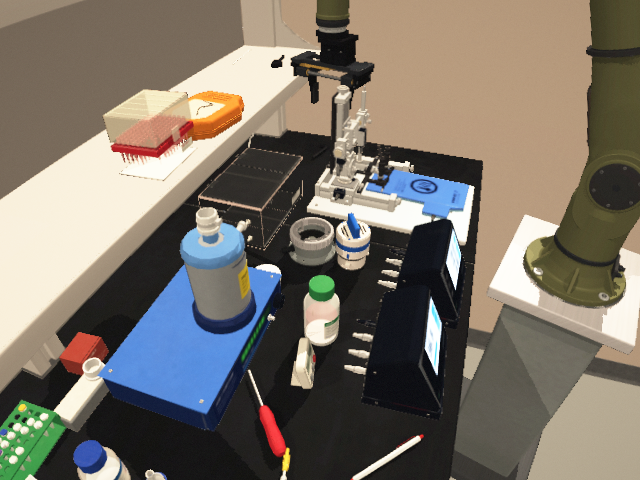

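View pics/wrist0.png

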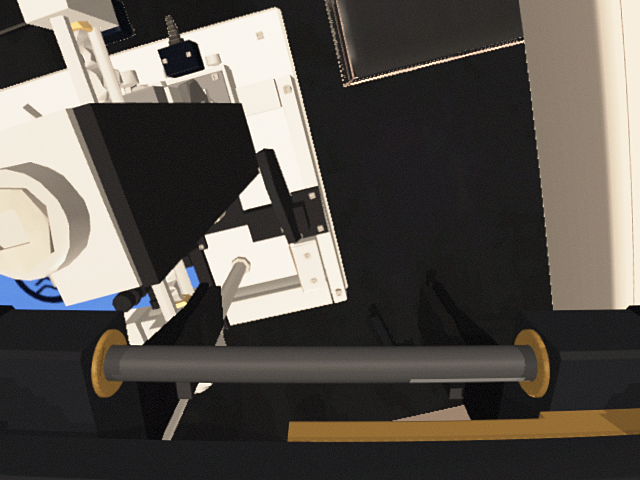

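```bash
cat > h.py <<'E'
import numpy as np, cv2
from scipy.spatial.transform import Rotation as Ro
from cell import env
def KD(c): return np.array([[c['fx'],0,c['cx']],[0,c['fy'],c['cy']],[0,0,1]]),np.array(c['D'])
def pose(n,obs=None):
    c=env.get_calibration(n)
    if n!='wrist': return np.array(c['R']),np.array(c['t']),*KD(c)
    T=np.eye(4);T[:3,:3]=Ro.from_euler('xyz',obs['tool_rot'],degrees=True).as_matrix();T[:3,3]=obs['tool_pos']
    W=np.linalg.inv(T@np.array(c['hand_eye'])); return W[:3,:3],W[:3,3],*KD(c)
def proj(P,X):
    R,t,K,D=P
    return cv2.projectPoints(np.array(X,float).reshape(-1,1,3),cv2.Rodrigues(R)[0],t,K,D)[0].reshape(-1,2)
def back(P,uv,z):
    R,t,K,D=P
    u=cv2.undistortPoints(np.array(uv,float).reshape(-1,1,2),K,D).reshape(-1,2)
    d=np.c_[u,np.ones(len(u))]@R; o=-R.T@t
    return o+d*((z-o[2])/d[:,2])[:,None]
E
python3 - <<'E'
from h import *
for n in ["scene","side"]:
    im=env.read_camera(n)
    P=pose(n)
    for l,z in [("cartridge",.06),("turning_bar",.102),("filter_base",.04),("rinse_bottle",.065),("petri",.01)]:
        for r in env.outline_of(n,l)[:2]:
            m=r['mask']; ys,xs=np.nonzero(m)
            print(n,l,round(r['p'],2),np.round(r['xy']),(xs.min(),xs.max(),ys.min(),ys.max()),np.round(back(P,[r['xy']],z),3))
    s=(270,190,160,120) if n=="scene" else (270,200,120,80)
    x,y,w,h=s
    cv2.imwrite(f"pics/{n}c.png",cv2.resize(im[y:y+h,x:x+w,::-1],None,fx=5,fy=5,interpolation=cv2.INTER_CUBIC))
E
```

```text
scene cartridge 0.92 [369. 262.] (np.int64(347), np.int64(394), np.int64(221), np.int64(298)) [[0.426 0.261 0.06 ]]
scene turning_bar 0.78 [372. 260.] (np.int64(348), np.int64(395), np.int64(220), np.int64(299)) [[0.385 0.292 0.102]]
scene turning_bar 0.65 [258. 274.] (np.int64(240), np.int64(269), np.int64(262), np.int64(292)) [[0.449 0.441 0.102]]
scene filter_base 0.85 [326. 262.] (np.int64(285), np.int64(349), np.int64(228), np.int64(281)) [[0.484 0.3   0.04 ]]
scene rinse_bottle 0.61 [276. 334.] (np.int64(253), np.int64(301), np.int64(281), np.int64(378)) [[0.367 0.464 0.065]]
scene rinse_bottle 0.42 [259. 273.] (np.int64(240), np.int64(270), np.int64(262), np.int64(292)) [[0.489 0.417 0.065]]
scene petri 0.96 [256. 273.] (np.int64(240), np.int64(269), np.int64(262), np.int64(293)) [[0.553 0.388 0.01 ]]
side cartridge 0.68 [353. 243.] (np.int64(336), np.int64(370), np.int64(213), np.int64(268)) [[0.425 0.261 0.06 ]]
side turning_bar 0.87 [351. 242.] (np.int64(335), np.int64(370), np.int64(213), np.int64(270)) [[0.406 0.305 0.102]]
side filter_base 0.6 [309. 252.] (np.int64(282), np.int64(334), np.int64(225), np.int64(264)) [[0.498 0.317 0.04 ]]
side filter_base 0.37 [320. 312.] (np.int64(304), np.int64(338), np.int64(276), np.int64(345)) [[0.386 0.445 0.04 ]]
side rinse_bottle 0.61 [320. 312.] (np.int64(303), np.int64(340), np.int64(275), np.int64(346)) [[0.374 0.464 0.065]]
side petri 0.64 [353. 240.] (np.int64(335), np.int64(370), np.int64(213), np.int64(269)) [[0.458 0.198 0.01 ]]
side petri 0.51 [269. 267.] (np.int64(258), np.int64(279), np.int64(264), np.int64(272)) [[0.562 0.376 0.01 ]]
```

View pics/scenec.png

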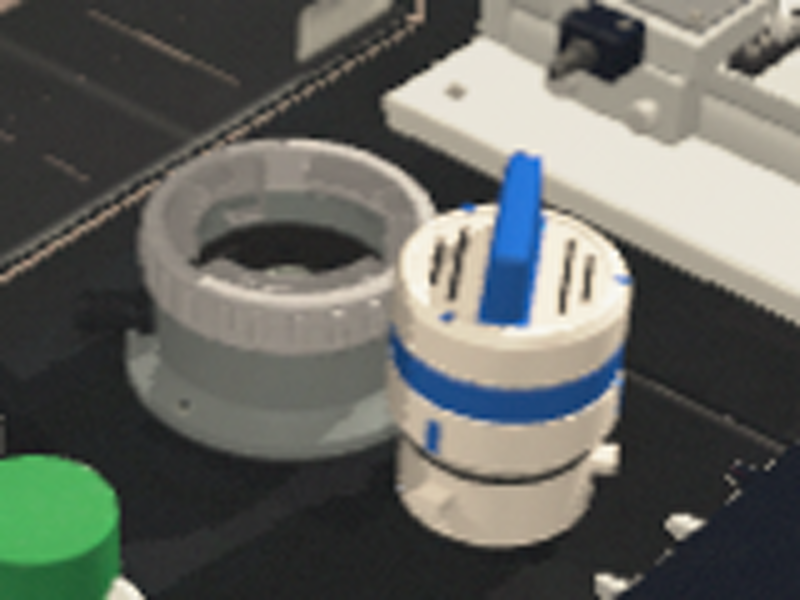

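View pics/sidec.png

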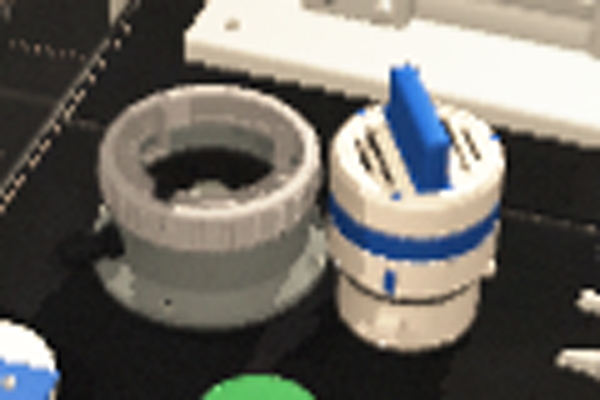

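```bash
python3 - <<'E'
from h import *
def tri(a,b):
    A=[]
    for n,uv in(("scene",a),("side",b)):
        R,t,K,D=pose(n); u=cv2.undistortPoints(np.array([[uv]],float),K,D)[0,0]; M=np.c_[R,t]
        A.append(M)
        A[-1]=(M,u)
    X=cv2.triangulatePoints(A[0][0],A[1][0],A[0][1].reshape(2,1),A[1][1].reshape(2,1)); return np.round((X[:3]/X[3]).ravel(),3)
print("col",tri((413,57),(343,88)),"rod",tri((455,70),(367,95)))
for a,b in [((245,262),0)]:pass
P=pose("scene")
for h in(0.05,.1,.2,.25):print(h,back(P,[(413,57),(455,70),(400,190)],h).round(3).tolist())
# bottle
im=env.read_camera("side")
x,y,w,h=280,70,160,120
cv2.imwrite("pics/sided.png",cv2.resize(im[y:y+h,x:x+w,::-1],None,fx=5,fy=5))
im=env.read_camera("scene")
x,y,w,h=340,0,160,120
cv2.imwrite("pics/scened.png",cv2.resize(im[y:y+h,x:x+w,::-1],None,fx=5,fy=5))
E
```

```text
col [0.578 0.065 0.303] rod [ 0.563 -0.025  0.265]
0.05 [[1.127, -0.469, 0.05], [0.986, -0.5, 0.05], [0.574, 0.067, 0.05]]
0.1 [[1.019, -0.364, 0.1], [0.89, -0.392, 0.1], [0.513, 0.126, 0.1]]
0.2 [[0.803, -0.154, 0.2], [0.698, -0.177, 0.2], [0.392, 0.244, 0.2]]
0.25 [[0.695, -0.049, 0.25], [0.602, -0.069, 0.25], [0.331, 0.303, 0.25]]
```

View pics/sided.png

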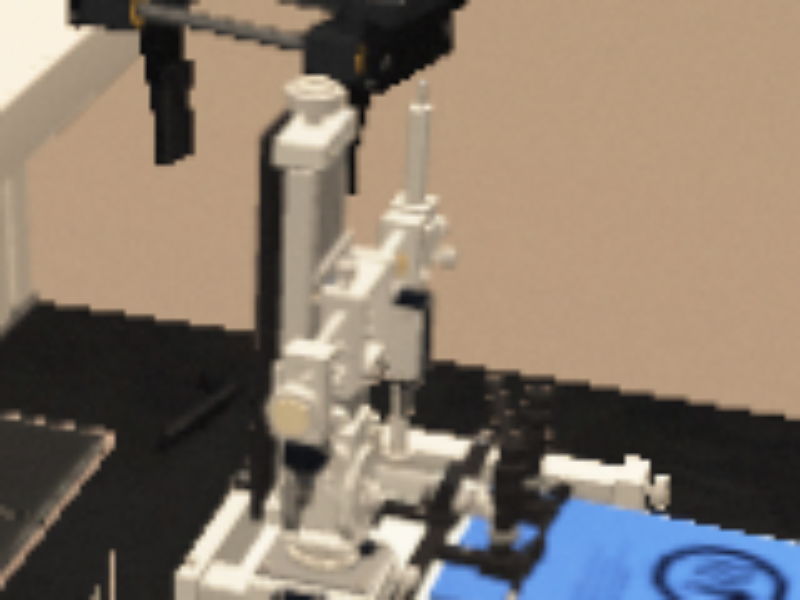

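View pics/scened.png

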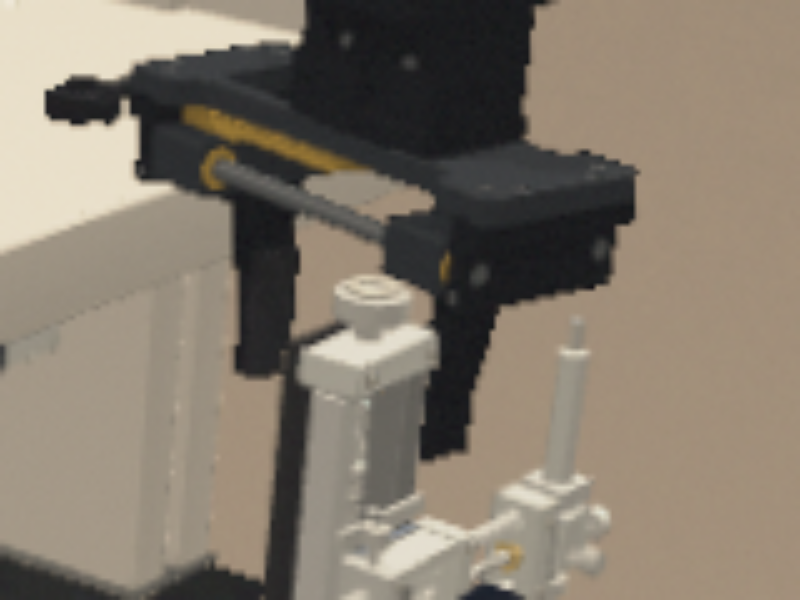

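Emit:
carry_out:
  targets:
    - [[0, -30, 0], [0, 0, 0]]
    - [[0, -40, 0], [0, 0, 0]]
    - [[0, -40, 0], [0, 0, 0]]
    - [[0, -40, 0], [0, 0, 0]]
    - [[0, 0, 0], [0, 0, 0]]
    - [[0, 0, 0], [0, 0, 0]]

```text
time_s: 1.45
tool_pos: [0.6504, 0.0001, 0.3737]
tool_rot: [-90.0, -0.1, 0.0]
force: [0.3, -0.2, 0.2]
grip_width: 0.0867
```

Emit:
carry_out:
  targets:
    - [[-10, 0, 10], [0, 0, 0]]
    - [[-20, 0, 20], [0, 0, 0]]
    - [[-25, 0, 28], [0, 0, 0]]
    - [[-25, 0, 28], [0, 0, 0]]
    - [[-25, 0, 28], [0, 0, 0]]
    - [[-25, 0, 28], [0, 0, 0]]
    - [[-25, 0, 28], [0, 0, 0]]
    - [[-20, 0, 20], [0, 0, 0]]
    - [[-10, 0, 10], [0, 0, 0]]
    - [[0, 0, 0], [0, 0, 0]]
    - [[0, 0, 0], [0, 0, 0]]

```text
time_s: 2.55
tool_pos: [0.4655, 0.1987, 0.3719]
tool_rot: [-90.1, 0.0, -0.1]
force: [0.5, -0.5, -0.2]
grip_width: 0.0872
```

```bash
python3 - <<'E'
from h import *
o=env.get_obs();print(o['time_s'],o['tool_pos'],o['tool_rot'],o['qpos'].round(1))
im=env.read_camera("wrist");cv2.imwrite("pics/w1.png",im[:,:,::-1])
E
```

```text
2.55 [0.46547075 0.19872123 0.37187027] [-9.00743455e+01  1.80143010e-02 -7.67219887e-02] [-12.3  -0.4 -13.7  87.8  -0.   92.6 -26.1]
```

View pics/w1.png

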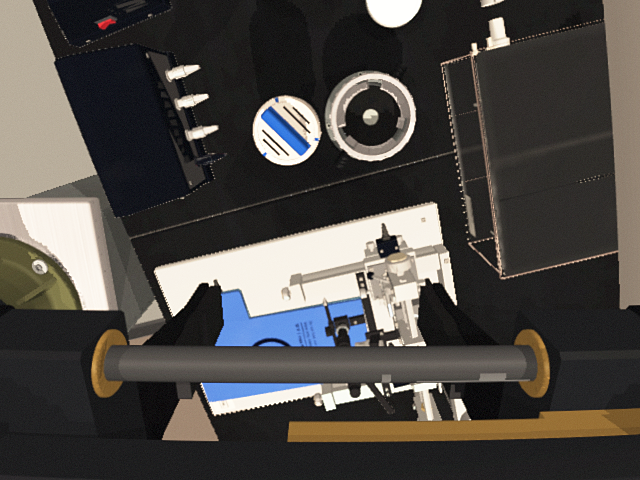

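```bash
python3 - <<'E'
from h import *
im=cv2.imread("pics/w1.png")
cv2.imwrite("pics/w1a.png",cv2.resize(im[60:175,310:430],None,fx=5,fy=5,interpolation=cv2.INTER_CUBIC))
cv2.imwrite("pics/w1b.png",cv2.resize(im[80:180,235:335],None,fx=6,fy=6,interpolation=cv2.INTER_CUBIC))
o=env.get_obs();P=pose("wrist",o)
print("base",back(P,[(371,115)],.058),"bar top",back(P,[(286,130)],.09), 'bar line',back(P,[(266,110),(306,148)],.115))
for l in("filter_base","cartridge","turning_bar"):
  for r in env.outline_of("wrist",l)[:1]:
    ys,xs=np.nonzero(r['mask']);print(l,r['p'],r['xy'],xs.min(),xs.max(),ys.min(),ys.max())
E
```

```text
base [[0.52225246 0.27083496 0.058     ]] bar top [[0.42915665 0.25657736 0.09      ]] bar line [[0.41201637 0.27744695 0.115     ]
 [0.45090401 0.24027957 0.115     ]]
filter_base 0.84 [370.8, 114.3] 325 405 64 167
cartridge 0.57 [285.8, 132.1] 253 321 96 165
turning_bar 0.58 [283.5, 129.2] 253 320 96 163
```

View pics/w1a.png

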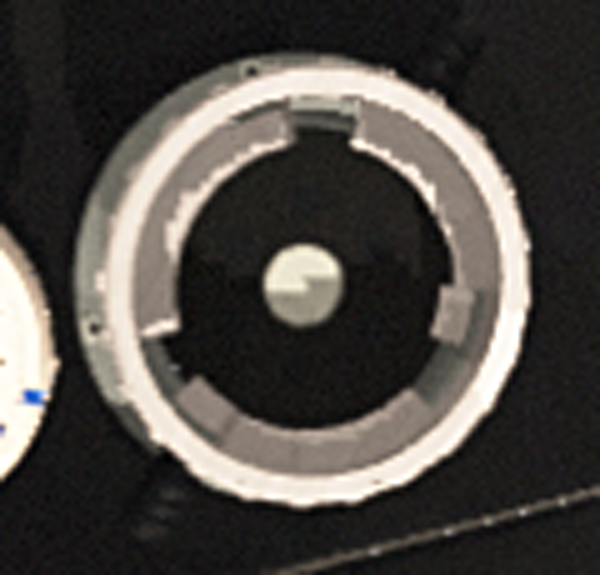

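View pics/w1b.png

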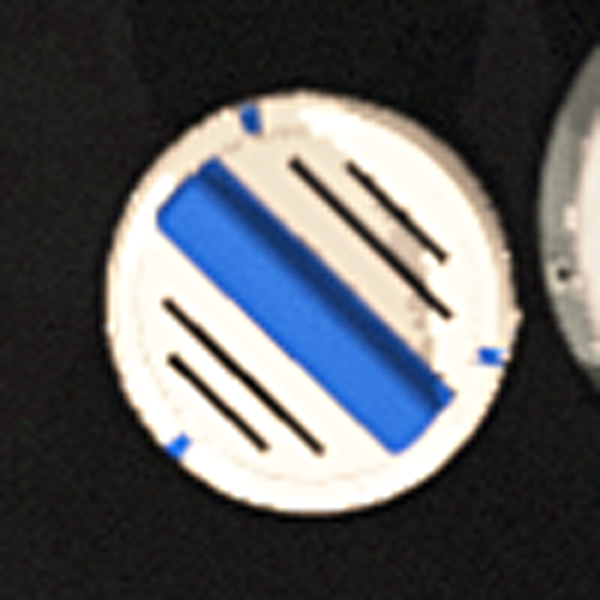

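```bash
python3 - <<'E'
from h import *
o=env.get_obs();P=pose("wrist",o)
c=lambda p:(310+p[0]/5,60+p[1]/5)
im=cv2.imread("pics/w1.png")
# collar outer ring ellipse check
C=back(P,[c((317,285))],.058)[0]
print("collar centre",C.round(4))
th=np.radians(np.arange(0,360,3))
vis=im.copy()
def ring(C,r,z,col):
    for q in proj(P,np.c_[C[0]+r*np.cos(th),C[1]+r*np.sin(th),np.full(len(th),z)]): big[int((q[1]-60)*6),int((q[0]-240)*6)]=col
big=cv2.resize(im[60:180,240:420],None,fx=6,fy=6,interpolation=cv2.INTER_CUBIC)[:, :]
big=np.ascontiguousarray(big)
for r in(.049,.032):ring(C,r,.058,(0,0,255))
for a in (88,208,328):
    for d in(-7.5,7.5):
        u=np.array([np.cos(np.radians(a)),np.sin(np.radians(a))]);n=np.array([-u[1],u[0]])*d/1000
        q=proj(P,[[*(C[:2]+u*r+n),.058] for r in(.030,.049)]); q=((q-[240,60])*6).astype(int)
        cv2.line(big,tuple(map(int,q[0])),tuple(map(int,q[1])),(0,255,0),1)
m=[(235+x/6,80+y/6) for x,y in[(250,118),(490,356),(178,446)]]
M=back(P,m,.090)[:,:2]; 
# circumcentre
A=2*(M[1:]-M[0]);b=(M[1:]**2).sum(1)-(M[0]**2).sum();cc=np.linalg.solve(A,b)
d=M-cc;print("cart",cc.round(4),"r",np.linalg.norm(d,axis=1).round(4),np.degrees(np.arctan2(d[:,1],d[:,0])).round(1))
B=back(P,[(235+x/6,80+y/6) for x,y in[(160,215),(395,450),(210,160),(452,393)]],.115)[:,:2];print("bar corners",B.round(4))
print('dir',np.degrees(np.arctan2(*(B[1]-B[0])[::-1])),np.degrees(np.arctan2(*(B[3]-B[2])[::-1])), B.mean(0))
ring(np.array(cc),.036,.09,(0,0,255))
cv2.imwrite("pics/w1c.png",big[:,:800])
cv2.imwrite("pics/w1c.png",cv2.resize(big,None,fx=.74,fy=.74))
for h in(.0,.05,.1,.15):print(h,back(P,[(147,45),(183,190),(207,185),(200,72),(217,155)],h)[:,:2].round(3).tolist())
E
```

```text
collar centre [0.525  0.2691 0.058 ]
cart [0.429  0.2555] r [0.0335 0.0335 0.0335] [ 105.2  -14.3 -134.6]
bar corners [[0.4075 0.2724]
 [0.4456 0.2337]
 [0.4161 0.281 ]
 [0.4553 0.2432]]
dir -45.4230118574662 -43.9733682254319 [0.43110398 0.25757135]
0.0 [[0.255, 0.355], [0.282, 0.175], [0.315, 0.181], [0.318, 0.322], [0.331, 0.221]]
0.05 [[0.275, 0.348], [0.299, 0.185], [0.329, 0.191], [0.332, 0.319], [0.344, 0.227]]
0.1 [[0.294, 0.341], [0.316, 0.195], [0.343, 0.201], [0.345, 0.315], [0.356, 0.232]]
0.15 [[0.314, 0.335], [0.334, 0.205], [0.357, 0.21], [0.359, 0.311], [0.369, 0.238]]
```

View pics/w1c.png

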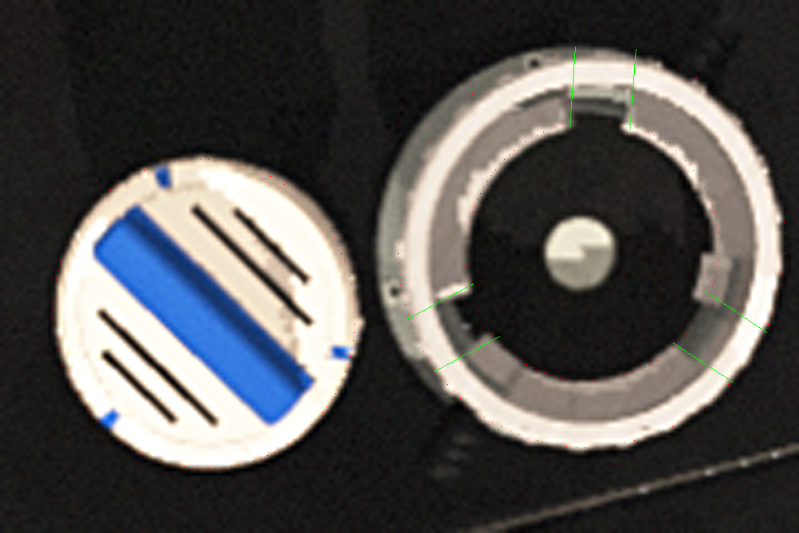

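```bash
python3 - <<'E'
from h import *
P=pose("scene")
for h in(.08,.1,.12,.14,.16):print(h,back(P,[(458,260),(395,312)],h)[:,:2].round(3).tolist(),back(pose("wrist",env.get_obs()),[(183,190),(147,45)],h)[:,:2].round(3).tolist())
out=[]
th=np.radians(np.arange(0,360,3))
for n,(x,y,w,h) in (("scene",(270,190,160,120)),("side",(270,200,120,90))):
    im=env.read_camera(n)[:,:,::-1];P=pose(n)
    b=cv2.resize(im[y:y+h,x:x+w],None,fx=4,fy=4,interpolation=cv2.INTER_CUBIC)
    for C,r,z in(((.525,.269),.049,.058),((.525,.269),.054,0.),((.4295,.2562),.036,.09),((.4295,.2562),.0305,.006)):
        for q in proj(P,np.c_[C[0]+r*np.cos(th),C[1]+r*np.sin(th),np.full(len(th),z)]): 
            cv2.circle(b,(int((q[0]-x)*4),int((q[1]-y)*4)),1,(0,0,255),-1)
    cv2.imwrite(f"pics/{n}e.png",b)
E
```

```text
0.08 [[0.335, 0.163], [0.3, 0.318]] [[0.31, 0.191], [0.287, 0.344]]
0.1 [[0.318, 0.184], [0.285, 0.333]] [[0.316, 0.195], [0.294, 0.341]]
0.12 [[0.301, 0.206], [0.269, 0.349]] [[0.323, 0.199], [0.302, 0.339]]
0.14 [[0.284, 0.227], [0.253, 0.365]] [[0.33, 0.203], [0.31, 0.336]]
0.16 [[0.267, 0.249], [0.238, 0.381]] [[0.337, 0.208], [0.318, 0.333]]
```

View pics/scenee.png

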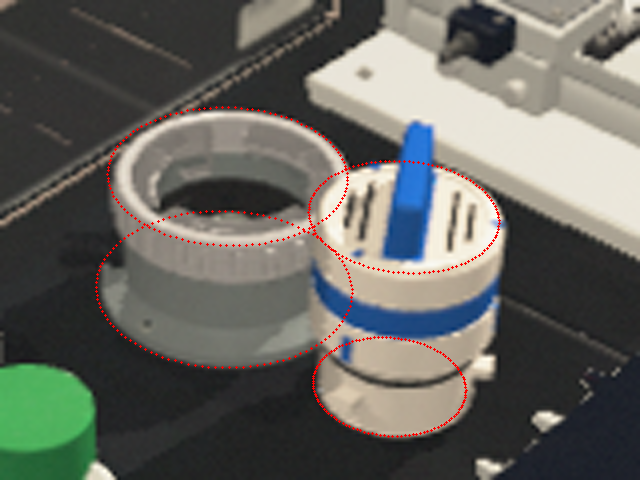

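View pics/sidee.png

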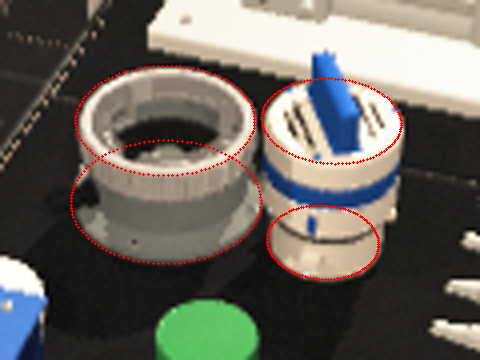

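Emit:
carry_out:
  targets:
    - [[-12, 0, 18], [0, 0, 0]]
    - [[-12, 0, 20], [0, 0, 0]]
    - [[-12, 0, 19.5], [0, 0, 0]]
    - [[0, 0, 0], [0, -7.5, 0]]
    - [[0, 20, 0], [0, -7.5, 0]]
    - [[0, 40, 0], [0, -7.5, 0]]
    - [[0, 45, 0], [0, -7.5, 0]]
    - [[0, 45, 0], [0, -7.5, 0]]
    - [[0, 40, 0], [0, -7.5, 0]]
    - [[0, 30, 0], [0, 0, 0]]
    - [[0, 0, 0], [0, 0, 0]]
    - [[0, 0, 0], [0, 0, 0]]
  jaw: 0.4

```text
time_s: 4.05
tool_pos: [0.4294, 0.2574, 0.1531]
tool_rot: [-90.0, 0.0, 45.0]
force: [0.3, 0.3, 1.3]
grip_width: 0.0347
```

```bash
python3 - <<'E'
from h import *
o=env.get_obs();print(o['time_s'],o['tool_pos'],o['tool_rot'],o['qpos'].round(1),o['grip_width'])
im=env.read_camera("wrist");cv2.imwrite("pics/w2.png",im[:,:,::-1])
P=pose("wrist",o)
print(proj(P,[[.4295,.2562,.115],[.4295,.2562,.09]]))
im=env.read_camera("side");cv2.imwrite("pics/s2.png",cv2.resize(im[130:300,240:460,::-1],None,fx=3,fy=3))
E
```

```text
4.05 [0.42943141 0.25742982 0.15310123] [-8.99909709e+01  3.84831973e-03  4.49590911e+01] [-16.5   3.8 -18.1 108.6   1.3  67.8   9.9] 0.03468859755800095
[[319.65296903 274.58020201]
 [319.72513636 257.64311773]]
```

View pics/w2.png

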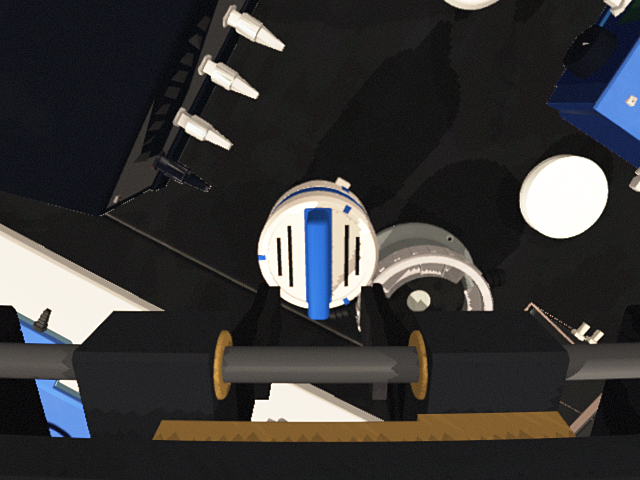

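View pics/s2.png

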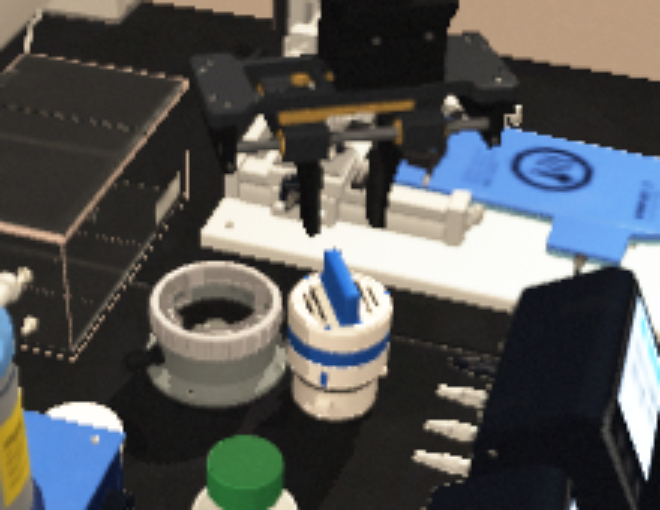

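Emit:
carry_out:
  targets:
    - [[0, 15, 0], [0, 0, 0]]
    - [[0, 20, 0], [0, 0, 0]]
    - [[0, 14, 0], [0, 0, 0]]
    - [[0, 6, 0], [0, 0, 0]]
    - [[0, 3, 0], [0, 0, 0]]
    - [[0, 0, 0], [0, 0, 0]]
    - [[0, 0, 0], [0, 0, 0]]

```text
time_s: 4.85
tool_pos: [0.4295, 0.2578, 0.0953]
tool_rot: [-90.0, -0.1, 45.0]
force: [-0.8, -0.1, -0.4]
grip_width: 0.0349
```

Emit:
carry_out:
  targets:
    - [[0, 1, 0], [0, 0, 0]]
    - [[0, 0, 0], [0, 0, 0]]
    - [[0, 0, 0], [0, 0, 0]]
    - [[0, 0, 0], [0, 0, 0]]
    - [[0, 0, 0], [0, 0, 0]]
    - [[0, 0, 0], [0, 0, 0]]
  jaw: 0
  squeeze: 25

```text
time_s: 5.45
tool_pos: [0.429, 0.2574, 0.0936]
tool_rot: [-90.0, 0.0, 45.0]
force: [-0.4, 0.3, -0.3]
grip_width: 0.0117
```

```bash
python3 - <<'E'
from h import *
o=env.get_obs();print(o['time_s'],o['tool_pos'],o['tool_rot'],o['force'],o['grip_width'])
im=env.read_camera("wrist");cv2.imwrite("pics/w3.png",im[120:360,160:560,::-1])
E
```

```text
5.45 [0.42901638 0.25738393 0.09357645] [-9.00060016e+01  4.82938944e-03  4.49968135e+01] [-0.43299244  0.34943226 -0.29021359] 0.011655171171330816
```

View pics/w3.png

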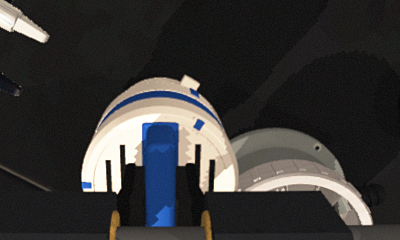

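Emit:
carry_out:
  targets:
    - [[0, -5, 0], [0, 0, 0]]
    - [[0, -15, 0], [0, 0, 0]]
    - [[0, -25, 0], [0, 0, 0]]
    - [[0, -25, 0], [0, 0, 0]]
    - [[0, -15, 0], [0, 0, 0]]
    - [[0, 0, 0], [0, 0, 0]]
    - [[0, 0, 0], [0, 0, 0]]

```text
time_s: 6.2
tool_pos: [0.4286, 0.2572, 0.1778]
tool_rot: [-90.0, 0.1, 45.0]
force: [0.2, 0.0, -3.6]
grip_width: 0.012
```

```bash
python3 - <<'E'
from h import *
o=env.get_obs();print(o['time_s'],o['tool_pos'],o['tool_rot'],o['force'],o['grip_width'])
th=np.radians(np.arange(0,360,3))
z0=o['tool_pos'][2]-.0936
C=(.4295,.2562)
for n,(x,y,w,h) in (("scene",(300,170,140,120)),("side",(270,150,120,120)),("wrist",(200,100,240,220))):
    im=env.read_camera(n)[:,:,::-1];P=pose(n,o)
    f=5 if n!='wrist' else 3
    b=cv2.resize(im[y:y+h,x:x+w],None,fx=f,fy=f,interpolation=cv2.INTER_CUBIC)
    for r,z in((.036,.09),(.024,0)):
        for q in proj(P,np.c_[C[0]+r*np.cos(th),C[1]+r*np.sin(th),np.full(len(th),z+z0)]): 
            cv2.circle(b,(int((q[0]-x)*f),int((q[1]-y)*f)),1,(0,0,255),-1)
    cv2.imwrite(f"pics/{n}f.png",b)
E
```

```text
6.2 [0.42860204 0.25718227 0.17783711] [-8.99939366e+01  5.30696940e-02  4.50008902e+01] [ 0.24910571  0.02384903 -3.64130026] 0.011950053956853012
```

View pics/scenef.png

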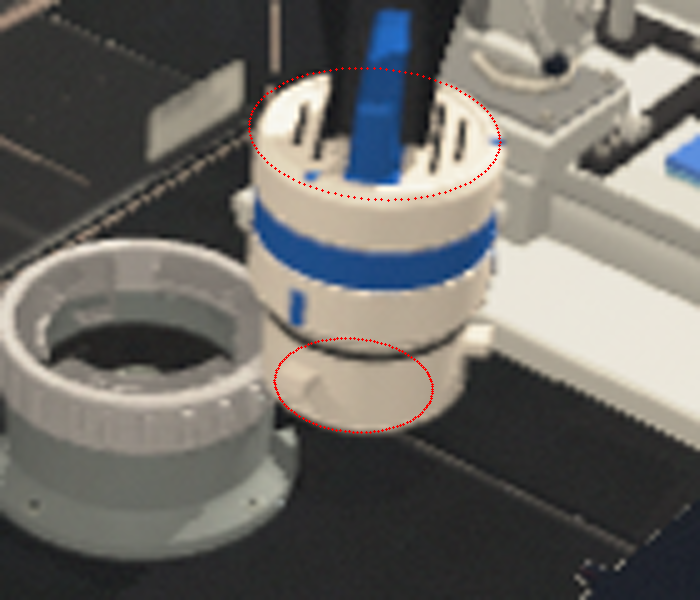

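View pics/sidef.png

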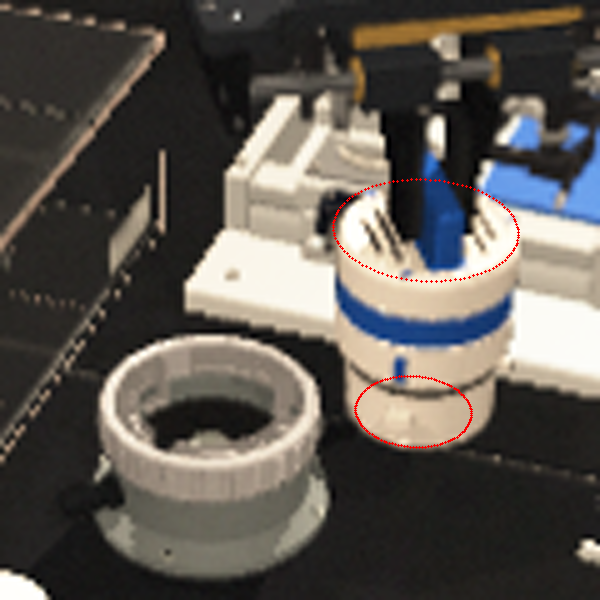

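View pics/wristf.png

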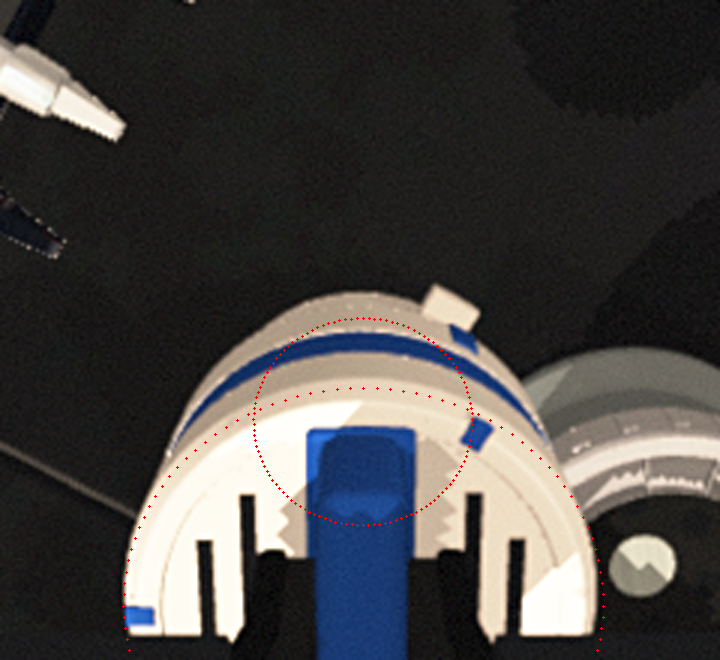

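Emit:
carry_out:
  targets:
    - [[10, 0, -8], [0, 0, 0]]
    - [[18, 0, -14], [0, 0, 0]]
    - [[20, 0, -15], [0, 0, 0]]
    - [[18, 0, -14], [0, 0, 0]]
    - [[10.5, 0, -8], [0, 0, 0]]
    - [[0, 0, 0], [0, 6, 0]]
    - [[0, 0, 0], [0, 6, 0]]
    - [[0, 0, 0], [0, 5, 0]]
    - [[0, 0, 0], [0, 0, 0]]
    - [[0, 0, 0], [0, 0, 0]]

```text
time_s: 7.35
tool_pos: [0.5252, 0.2697, 0.1779]
tool_rot: [-90.0, 0.0, 28.1]
force: [-0.3, -0.6, -3.2]
grip_width: 0.0118
```

```bash
python3 - <<'E'
from h import *
o=env.get_obs();print(o['time_s'],o['tool_pos'],o['tool_rot'],o['force'],o['grip_width'],o['qpos'].round(1))
th=np.radians(np.arange(0,360,3))
z0=o['tool_pos'][2]-.0936
C=(.525,.269)
for n,(x,y,w,h) in (("scene",(260,140,140,140)),("side",(250,130,120,140))):
    im=env.read_camera(n)[:,:,::-1];P=pose(n,o)
    f=5
    b=cv2.resize(im[y:y+h,x:x+w],None,fx=f,fy=f,interpolation=cv2.INTER_CUBIC)
    for r,z in((.036,.09+z0),(.0305,z0+.008),(.049,.058)):
        for q in proj(P,np.c_[C[0]+r*np.cos(th),C[1]+r*np.sin(th),np.full(len(th),z)]): 
            cv2.circle(b,(int((q[0]-x)*f),int((q[1]-y)*f)),1,(0,0,255),-1)
    cv2.imwrite(f"pics/{n}g.png",b[:600] if 0 else cv2.resize(b,None,fx=.8,fy=.8))
E
```

```text
7.35 [0.52521666 0.26968155 0.17785317] [-9.00088312e+01  4.14314733e-02  2.81107106e+01] [-0.32175487 -0.62317662 -3.16396003] 0.0118298917564106 [-17.3  13.3 -14.5  95.    3.5  72.2  -4.3]
```

View pics/sceneg.png

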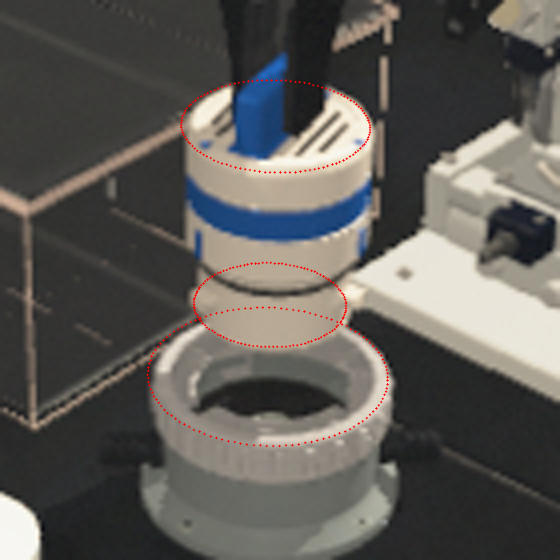

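View pics/sideg.png

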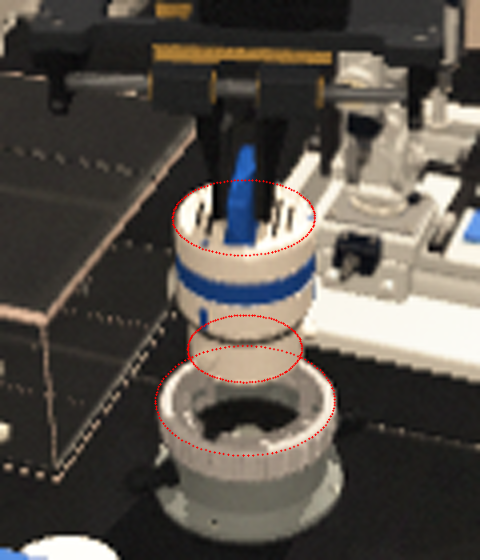

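Emit:
carry_out:
  targets:
    - [[0, 10, 0], [0, 0, 0]]
    - [[0, 12, 0], [0, 0, 0]]
    - [[0, 5, 0], [0, 0, 0]]
    - [[0, 3, 0], [0, 0, 0]]
    - [[0, 3, 0], [0, 0, 0]]
    - [[0, 0, 0], [0, 0, 0]]

```text
time_s: 8.05
tool_pos: [0.5247, 0.2698, 0.1452]
tool_rot: [-90.0, 0.0, 28.0]
force: [0.6, -0.2, -5.2]
grip_width: 0.012
```

Emit:
carry_out:
  targets:
    - [[0, 3, 0], [0, 0, 0]]
    - [[0, 3, 0], [0, 0, 0]]
    - [[0, 2, 0], [0, 0, 0]]
    - [[0, 0, 0], [0, 0, 0]]

```text
time_s: 8.45
tool_pos: [0.5246, 0.2697, 0.1372]
tool_rot: [-90.0, 0.0, 28.0]
force: [-1.0, 0.1, -2.7]
grip_width: 0.0117
```

Emit:
carry_out:
  targets:
    - [[0, 1, 0], [0, 0, 0]]
    - [[0, 1, 0], [0, 0, 0]]
    - [[0, 1, 0], [0, 0, 0]]
    - [[0, 0, 0], [0, 0, 0]]

```text
time_s: 8.85
tool_pos: [0.5248, 0.2698, 0.1344]
tool_rot: [-90.0, 0.0, 28.0]
force: [-0.1, 0.5, -3.0]
grip_width: 0.0114
```

Emit:
carry_out:
  targets:
    - [[0, 1, 0], [0, 0, 0]]
    - [[0, 1, 0], [0, 0, 0]]
    - [[0, 0, 0], [0, 0, 0]]

```text
time_s: 9.15
tool_pos: [0.5247, 0.2698, 0.1324]
tool_rot: [-90.0, 0.0, 28.0]
force: [0.5, -0.0, -3.0]
grip_width: 0.0119
```

Emit:
carry_out:
  targets:
    - [[0, 1, 0], [0, 0, 0]]
    - [[0, 1, 0], [0, 0, 0]]
    - [[0, 0, 0], [0, 0, 0]]

```text
time_s: 9.45
tool_pos: [0.5247, 0.2698, 0.1304]
tool_rot: [-90.0, 0.0, 28.0]
force: [0.3, 0.5, -4.2]
grip_width: 0.0118
```

Emit:
carry_out:
  targets:
    - [[0, 1, 0], [0, 0, 0]]
    - [[0, 1, 0], [0, 0, 0]]
    - [[0, 1, 0], [0, 0, 0]]
    - [[0, 0, 0], [0, 0, 0]]

```text
time_s: 9.85
tool_pos: [0.5247, 0.2698, 0.1273]
tool_rot: [-90.0, 0.0, 28.0]
force: [-0.2, -1.2, -3.8]
grip_width: 0.012
```

Emit:
carry_out:
  targets:
    - [[0, 1, 0], [0, 0, 0]]
    - [[0, 1, 0], [0, 0, 0]]
    - [[0, 0, 0], [0, 0, 0]]
    - [[0, 0, 0], [0, 0, 0]]

```text
time_s: 10.25
tool_pos: [0.5249, 0.2699, 0.1256]
tool_rot: [-90.0, -0.0, 28.0]
force: [-0.2, 0.8, -3.4]
grip_width: 0.0119
```

Emit:
carry_out:
  targets:
    - [[0, 1, 0], [0, 0, 0]]
    - [[0, 1, 0], [0, 0, 0]]
    - [[0, 0, 0], [0, 0, 0]]
    - [[0, 0, 0], [0, 0, 0]]
  squeeze: 40

```text
time_s: 10.65
tool_pos: [0.5251, 0.27, 0.1244]
tool_rot: [-90.0, -0.1, 28.0]
force: [-1.6, -1.1, 5.4]
grip_width: 0.0117
```

Emit:
carry_out:
  targets:
    - [[0, 1, 0], [0, 0, 0]]
    - [[0, 1, 0], [0, 0, 0]]
    - [[0, 0, 0], [0, 0, 0]]
    - [[0, 0, 0], [0, 0, 0]]

```text
time_s: 11.05
tool_pos: [0.5252, 0.27, 0.1226]
tool_rot: [-90.0, -0.1, 28.0]
force: [-2.8, -1.1, 6.5]
grip_width: 0.0116
```

Emit:
carry_out:
  targets:
    - [[0, 1, 0], [0, 0, 0]]
    - [[0, 1, 0], [0, 0, 0]]
    - [[0, 1, 0], [0, 0, 0]]
    - [[0, 0, 0], [0, 0, 0]]
    - [[0, 0, 0], [0, 0, 0]]

```text
time_s: 11.55
tool_pos: [0.5252, 0.2701, 0.1201]
tool_rot: [-90.0, -0.1, 28.0]
force: [-3.4, -2.0, 9.1]
grip_width: 0.0119
```

Emit:
carry_out:
  targets:
    - [[0, 1, 0], [0, 0, 0]]
    - [[0, 1, 0], [0, 0, 0]]
    - [[0, 0, 0], [0, 0, 0]]
    - [[0, 0, 0], [0, 0, 0]]

```text
time_s: 11.95
tool_pos: [0.5253, 0.2701, 0.1184]
tool_rot: [-90.0, -0.1, 28.0]
force: [-3.9, -1.4, 10.9]
grip_width: 0.0113
```

Emit:
carry_out:
  targets:
    - [[-0.5, 1, 0], [0, 0, 0]]
    - [[-0.3, 0.5, 0], [0, 0, 0]]
    - [[0, 0, 0], [0, 0, 0]]
    - [[0, 0, 0], [0, 0, 0]]

```text
time_s: 12.35
tool_pos: [0.5251, 0.27, 0.1174]
tool_rot: [-90.0, -0.2, 28.0]
force: [-2.8, -1.1, 11.4]
grip_width: 0.0119
```

Emit:
carry_out:
  targets:
    - [[0, 0, 0], [0, 2, 0]]
    - [[0, 0, 0], [0, 3, 0]]
    - [[0, 0, 0], [0, 3, 0]]
    - [[0, 0, 0], [0, 0, 0]]
    - [[0, 0, 0], [0, 0, 0]]

```text
time_s: 12.85
tool_pos: [0.5259, 0.2705, 0.1177]
tool_rot: [-90.0, -0.3, 20.0]
force: [-0.7, -0.3, 10.9]
grip_width: 0.0119
```

```bash
python3 - <<'E'
from h import *
o=env.get_obs()
for k in o:print(k,np.round(o[k],2))
E
```

```text
time_s 12.85
qpos [-18.37  15.87 -13.35  99.05   4.02  65.26 -12.89]
joint_velocities [ 0.09 -0.03 -0.08 -0.01 -0.09 -0.08  0.04]
effort [-1.000e-01 -3.776e+01 -1.470e+00 -2.499e+01 -3.000e-02 -7.500e-01
 -2.000e-02]
tool_pos [0.53 0.27 0.12]
tool_rot [-89.97  -0.29  20.  ]
force [-0.68 -0.29 10.91]
wrist_torque [-0.24  0.47 -0.01]
grip_width 0.01
```

Emit:
carry_out:
  targets:
    - [[0, 0, 0], [0, 4, 0]]
    - [[0, 0, 0], [0, 4, 0]]
    - [[0, 0, 0], [0, 4, 0]]
    - [[0, 0, 0], [0, 0, 0]]

```text
time_s: 13.25
tool_pos: [0.526, 0.2707, 0.1178]
tool_rot: [-89.9, -0.3, 7.9]
force: [-1.2, -0.7, 11.2]
grip_width: 0.0116
```

```bash
python3 - <<'E'
from h import *
o=env.get_obs()
for k in ['force','wrist_torque','tool_rot']:print(k,np.round(o[k],2))
for n,(x,y,w,h) in (("scene",(270,170,140,120)),):
    im=env.read_camera(n)[:,:,::-1]
    cv2.imwrite(f"pics/{n}k.png",cv2.resize(im[y:y+h,x:x+w],None,fx=5,fy=5,interpolation=cv2.INTER_CUBIC))
E
```

```text
force [-1.16 -0.68 11.15]
wrist_torque [-0.14  0.42 -0.1 ]
tool_rot [-89.9   -0.3    7.94]
```

View pics/scenek.png

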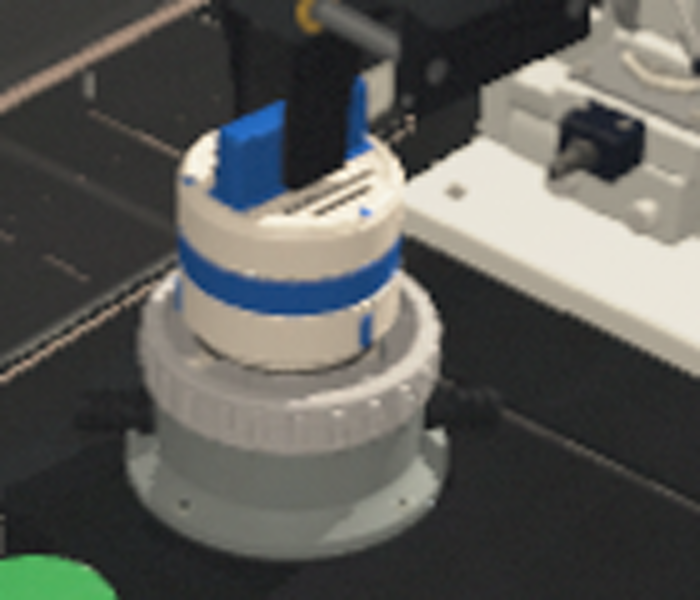

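Emit:
carry_out:
  targets:
    - [[0, 0, 0], [0, 4, 0]]
    - [[0, 0, 0], [0, 4, 0]]
    - [[0, 0, 0], [0, 4, 0]]
    - [[0, 0, 0], [0, 4, 0]]
    - [[0, 0, 0], [0, 4, 0]]
    - [[0, 0, 0], [0, 4, 0]]
    - [[0, 0, 0], [0, 0, 0]]

```text
time_s: 14.0
tool_pos: [0.5262, 0.2708, 0.1179]
tool_rot: [-89.8, -0.3, -16.1]
force: [-1.3, -1.0, 10.6]
grip_width: 0.0119
```

Emit:
carry_out:
  targets:
    - [[0, 0, 0], [0, 4, 0]]
    - [[0, 0, 0], [0, 4, 0]]
    - [[0, 0, 0], [0, 4, 0]]
    - [[0, 0, 0], [0, 4, 0]]
    - [[0, 0, 0], [0, 2, 0]]
    - [[0, 0, 0], [0, 0, 0]]

```text
time_s: 14.6
tool_pos: [0.5264, 0.2707, 0.118]
tool_rot: [-89.7, -0.2, -34.0]
force: [-0.8, -1.0, 10.8]
grip_width: 0.0119
```

```bash
python3 - <<'E'
from h import *
o=env.get_obs()
for k in ['force','wrist_torque','tool_rot','qpos']:print(k,np.round(o[k],2))
E
```

```text
force [-0.83 -1.04 10.77]
wrist_torque [-0.25  0.31  0.05]
tool_rot [-89.69  -0.19 -34.03]
qpos [-24.13  15.45  -6.6   99.24   1.97  65.06 -65.35]
```

Emit:
carry_out:
  targets:
    - [[0, 0.5, 0], [0, 2, 0]]
    - [[0, 0, 0], [0, 2, 0]]
    - [[0, 0, 0], [0, 2, 0]]
    - [[0, 0, 0], [0, 2, 0]]
    - [[0, 0, 0], [0, 0, 0]]

```text
time_s: 15.1
tool_pos: [0.5265, 0.2707, 0.1176]
tool_rot: [-89.7, -0.1, -42.0]
force: [-0.1, -0.5, 12.2]
grip_width: 0.0113
```

```bash
python3 - <<'E'
from h import *
o=env.get_obs()
for k in ['force','wrist_torque','tool_rot']:print(k,np.round(o[k],2))
E
```

```text
force [-0.08 -0.45 12.23]
wrist_torque [-0.24  0.27  0.06]
tool_rot [-89.66  -0.15 -42.02]
```

Emit:
carry_out:
  targets:
    - [[0, 0, 0], [0, 2, 0]]
    - [[0, 0, 0], [0, 2, 0]]
    - [[0, 0, 0], [0, 0, 0]]

```text
time_s: 15.4
tool_pos: [0.5265, 0.2707, 0.1176]
tool_rot: [-89.6, -0.1, -46.0]
force: [-0.9, -0.2, 11.2]
grip_width: 0.0112
```

```bash
python3 - <<'E'
from h import *
o=env.get_obs()
for k in ['force','wrist_torque','tool_rot']:print(k,np.round(o[k],2))
E
```

```text
force [-0.92 -0.2  11.22]
wrist_torque [-0.19  0.31  0.07]
tool_rot [-89.65  -0.13 -46.02]
```

Not yet at the stop (74° turned). Continue in small steps.

Emit:
carry_out:
  targets:
    - [[0, 0, 0], [0, 1.5, 0]]
    - [[0, 0, 0], [0, 1.5, 0]]
    - [[0, 0, 0], [0, 0, 0]]

```text
time_s: 15.7
tool_pos: [0.5265, 0.2706, 0.1176]
tool_rot: [-89.7, -0.1, -49.0]
force: [-1.0, -0.9, 12.1]
grip_width: 0.0117
```

```bash
python3 - <<'E'
from h import *
o=env.get_obs()
for k in ['force','wrist_torque','tool_rot']:print(k,np.round(o[k],2))
E
```

```text
force [-0.97 -0.87 12.13]
wrist_torque [-0.29  0.3   0.17]
tool_rot [-89.65  -0.11 -49.  ]
```

Emit:
carry_out:
  targets:
    - [[0, 0, 0], [0, 1.5, 0]]
    - [[0, 0, 0], [0, 1, 0]]
    - [[0, 0, 0], [0, 0, 0]]

```text
time_s: 16.0
tool_pos: [0.5259, 0.2702, 0.1175]
tool_rot: [-89.7, -0.1, -51.5]
force: [-1.7, -2.3, 12.9]
grip_width: 0.0119
```

```bash
python3 - <<'E'
from h import *
o=env.get_obs()
for k in ['force','wrist_torque','tool_rot']:print(k,np.round(o[k],2))
E
```

```text
force [-1.71 -2.35 12.87]
wrist_torque [-0.5   0.69  0.33]
tool_rot [-89.74  -0.09 -51.46]
```

Emit:
carry_out:
  targets:
    - [[0, 0, 0], [0, 1, 0]]
    - [[0, 0, 0], [0, 0.5, 0]]
    - [[0, 0, 0], [0, 0, 0]]

```text
time_s: 16.3
tool_pos: [0.5258, 0.2701, 0.1174]
tool_rot: [-89.8, -0.1, -52.9]
force: [-2.3, -2.6, 13.2]
grip_width: 0.012
```

```bash
python3 - <<'E'
from h import *
o=env.get_obs()
for k in ['force','wrist_torque','tool_rot','tool_pos']:print(k,np.round(o[k],4))
E
```

```text
force [-2.3197 -2.5731 13.2327]
wrist_torque [-0.5249  0.7105  0.6379]
tool_rot [-89.7581  -0.1022 -52.8972]
tool_pos [0.5258 0.2701 0.1174]
```

Emit:
carry_out:
  targets:
    - [[0, -1, 0], [0, 0, 0]]
    - [[0, -1, 0], [0, 0, 0]]
    - [[0, -1, 0], [0, 0, 0]]
    - [[0, -1, 0], [0, 0, 0]]
    - [[0, 0, 0], [0, 0, 0]]

```text
time_s: 16.8
tool_pos: [0.5251, 0.2696, 0.1189]
tool_rot: [-89.9, -0.1, -53.0]
force: [2.7, -0.8, 3.4]
grip_width: 0.0116
```

```bash
python3 - <<'E'
from h import *
o=env.get_obs()
for k in ['force','wrist_torque','tool_rot','tool_pos']:print(k,np.round(o[k],4))
E
```

```text
force [ 2.6865 -0.8481  3.4404]
wrist_torque [-0.1081 -0.5695  0.5745]
tool_rot [-8.98856e+01 -5.25000e-02 -5.29919e+01]
tool_pos [0.5251 0.2696 0.1189]
```

Emit:
carry_out:
  targets:
    - [[0, 0, 0], [0, -1, 0]]
    - [[0, 0, 0], [0, 0, 0]]

```text
time_s: 17.0
tool_pos: [0.5251, 0.2696, 0.1191]
tool_rot: [-89.9, -0.0, -52.0]
force: [1.8, -0.5, 4.3]
grip_width: 0.0115
```

```bash
python3 - <<'E'
from h import *
o=env.get_obs()
for k in ['force','wrist_torque','tool_rot','tool_pos']:print(k,np.round(o[k],4))
E
```

```text
force [ 1.8119 -0.5495  4.2589]
wrist_torque [-0.0748 -0.8431  0.2725]
tool_rot [-8.98812e+01 -3.78000e-02 -5.20087e+01]
tool_pos [0.5251 0.2696 0.1191]
```

Emit:
carry_out:
  targets:
    - [[0, -1, 0], [0, 0.5, 0]]
    - [[0, -1, 0], [0, 0, 0]]
    - [[0, 0, 0], [0, 0, 0]]
    - [[0, 0, 0], [0, 0, 0]]

```text
time_s: 17.4
tool_pos: [0.5247, 0.2695, 0.1208]
tool_rot: [-89.9, -0.0, -52.5]
force: [4.4, -0.5, 2.8]
grip_width: 0.0117
```

```bash
python3 - <<'E'
from h import *
o=env.get_obs()
for k in ['force','wrist_torque','tool_rot','tool_pos']:print(k,np.round(o[k],4))
E
```

```text
force [ 4.3788 -0.5193  2.8401]
wrist_torque [-0.0193 -1.2806  0.4465]
tool_rot [-8.99373e+01 -3.50000e-02 -5.25034e+01]
tool_pos [0.5247 0.2695 0.1208]
```

Emit:
carry_out:
  targets:
    - [[0.6, -1, 0.8], [0, 0, 0]]
    - [[0, -0.5, 0], [0, 0, 0]]
    - [[0, 0, 0], [0, 0, 0]]
    - [[0, 0, 0], [0, 0, 0]]

```text
time_s: 17.8
tool_pos: [0.5249, 0.2694, 0.1218]
tool_rot: [-90.0, 0.0, -52.5]
force: [4.5, 0.1, -0.2]
grip_width: 0.0117
```

```bash
python3 - <<'E'
from h import *
o=env.get_obs()
for k in ['force','wrist_torque','tool_rot','tool_pos']:print(k,np.round(o[k],4))
E
```

```text
force [ 4.4964  0.1309 -0.1514]
wrist_torque [ 0.0171 -1.0223  0.4411]
tool_rot [-9.00284e+01  5.80000e-03 -5.24964e+01]
tool_pos [0.5249 0.2694 0.1218]
```

Emit:
carry_out:
  targets:
    - [[0, 0, 0], [0, 0, 0]]
    - [[0, 0, 0], [0, 0, 0]]
    - [[0, 0, 0], [0, 0, 0]]
    - [[0, 0, 0], [0, 0, 0]]
  jaw: 0.35

```text
time_s: 18.2
tool_pos: [0.5242, 0.2694, 0.1216]
tool_rot: [-90.1, 0.0, -52.5]
force: [0.7, 0.1, 0.3]
grip_width: 0.0288
```

```bash
python3 - <<'E'
from h import *
o=env.get_obs()
for k in ['time_s','force','wrist_torque','tool_pos','grip_width']:print(k,np.round(o[k],4))
th=np.radians(np.arange(0,360,3))
C=(.525,.269)
for n,(x,y,w,h) in (("scene",(260,170,140,120)),("side",(250,150,120,120))):
    im=env.read_camera(n)[:,:,::-1];P=pose(n,o)
    f=5
    b=cv2.resize(im[y:y+h,x:x+w],None,fx=f,fy=f,interpolation=cv2.INTER_CUBIC)
    for r,z in((.036,.09+.029),(.049,.058)):
        for q in proj(P,np.c_[C[0]+r*np.cos(th),C[1]+r*np.sin(th),np.full(len(th),z)]): 
            cv2.circle(b,(int((q[0]-x)*f),int((q[1]-y)*f)),1,(0,0,255),-1)
    cv2.imwrite(f"pics/{n}m.png",b)
E
```

```text
time_s 18.2
force [0.6703 0.0897 0.3311]
wrist_torque [ 0.018   0.0521 -0.0633]
tool_pos [0.5242 0.2694 0.1216]
grip_width 0.0288
```

View pics/scenem.png

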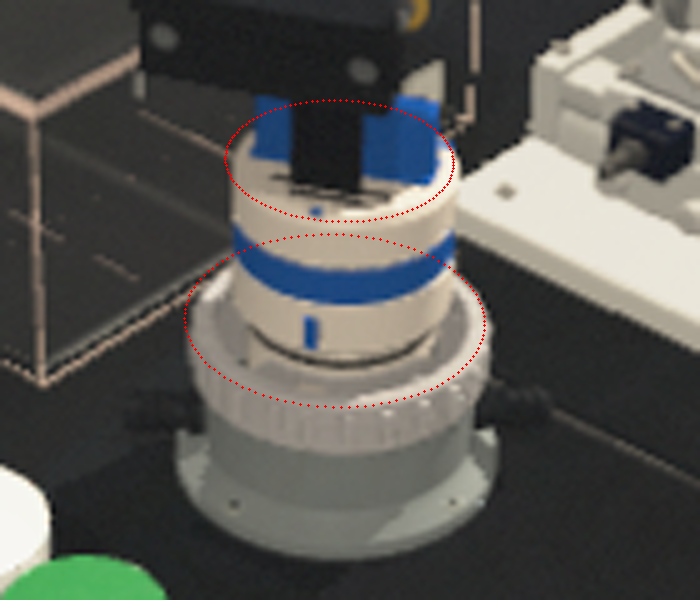

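View pics/sidem.png

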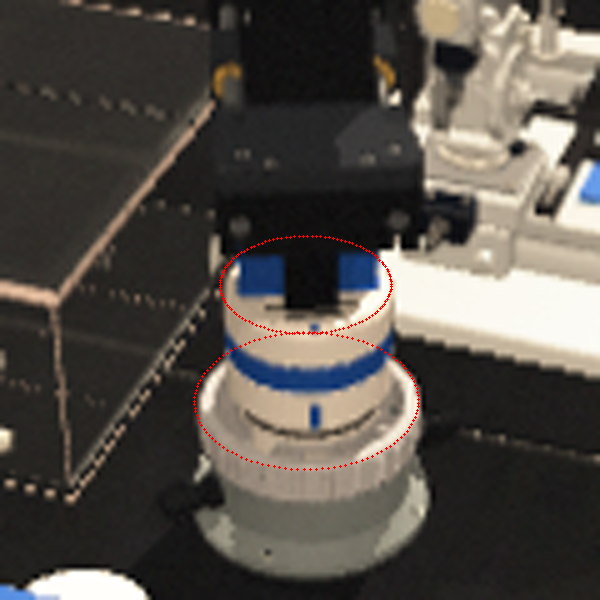

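Emit:
carry_out:
  targets:
    - [[0, 1, 0], [0, 0, 0]]
    - [[0, 0.5, 0], [0, 0, 0]]
    - [[0, 0, 0], [0, 0, 0]]

```text
time_s: 18.6
tool_pos: [0.525, 0.2694, 0.1204]
tool_rot: [-90.0, 0.0, -52.5]
force: [-0.3, -0.2, -0.5]
grip_width: 0.0303
```

Emit:
carry_out:
  targets:
    - [[0, 0.5, 0], [0, 0, 0]]
    - [[0, 0.5, 0], [0, 0, 0]]
    - [[0, 0, 0], [0, 0, 0]]

```text
time_s: 18.9
tool_pos: [0.5251, 0.2695, 0.1196]
tool_rot: [-90.0, -0.0, -52.5]
force: [-0.4, 0.4, 0.8]
grip_width: 0.0305
```

Emit:
carry_out:
  targets:
    - [[0, 0.5, 0], [0, 0, 0]]
    - [[0, 0.5, 0], [0, 0, 0]]
    - [[0, 0, 0], [0, 0, 0]]

```text
time_s: 19.2
tool_pos: [0.5253, 0.2696, 0.1195]
tool_rot: [-90.0, -0.0, -52.5]
force: [-0.6, -1.3, 5.5]
grip_width: 0.0302
```

Emit:
carry_out:
  targets:
    - [[0, -3, 0], [0, 0, 0]]
    - [[0, -10, 0], [0, 0, 0]]
    - [[0, -20, 0], [0, 0, 0]]
    - [[0, -30, 0], [0, 0, 0]]
    - [[0, -30, 0], [0, 0, 0]]
    - [[0, -20, 0], [0, 0, 0]]
    - [[0, 0, 0], [0, 0, 0]]
    - [[0, 0, 0], [0, 0, 0]]

```text
time_s: 20.0
tool_pos: [0.5252, 0.2695, 0.2317]
tool_rot: [-90.0, -0.0, -52.5]
force: [0.0, -1.1, -0.2]
grip_width: 0.0302
```

```bash
python3 - <<'E'
from h import *
o=env.get_obs()
for k in ['time_s','force','tool_pos','grip_width']:print(k,np.round(o[k],4))
th=np.radians(np.arange(0,360,3))
C=(.525,.269)
for n,(x,y,w,h) in (("scene",(240,170,160,120)),("wrist",(0,0,640,480))):
    im=env.read_camera(n)[:,:,::-1];P=pose(n,o)
    f=5 if n!='wrist' else 1
    b=cv2.resize(im[y:y+h,x:x+w],None,fx=f,fy=f,interpolation=cv2.INTER_CUBIC)
    cv2.imwrite(f"pics/{n}n.png",b)
E
```

```text
time_s 20.0
force [ 0.0014 -1.1069 -0.2481]
tool_pos [0.5252 0.2695 0.2317]
grip_width 0.0302
```

View pics/scenen.png

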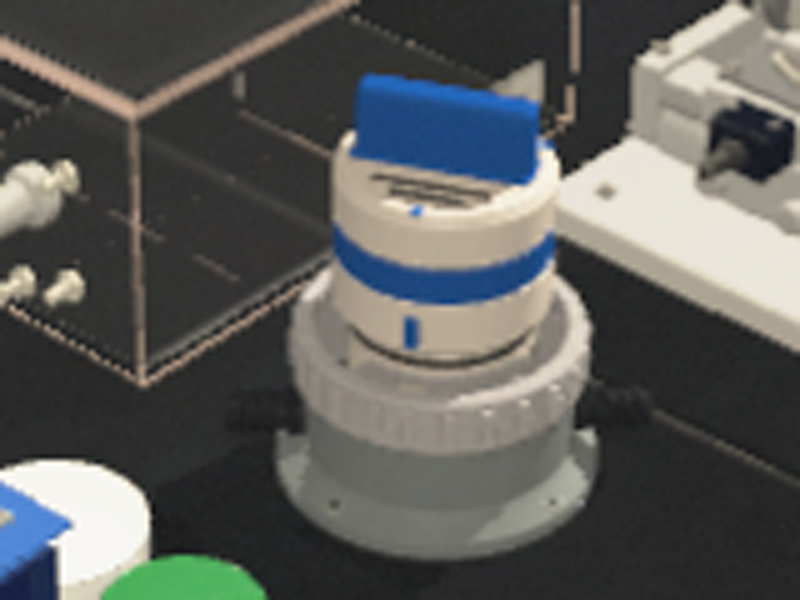

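View pics/wristn.png

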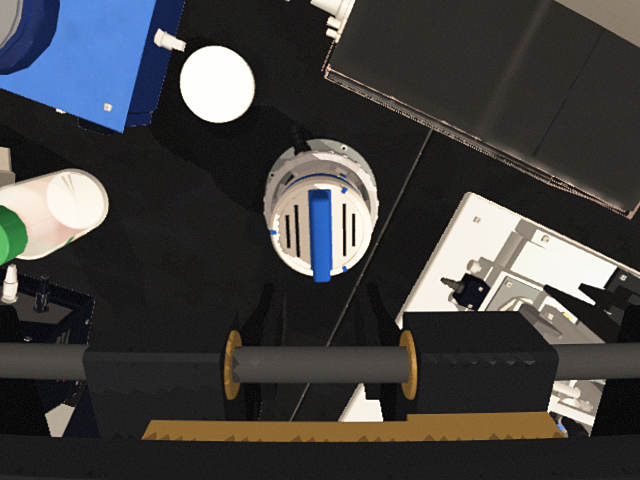

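```bash
python3 - <<'E'
from cell import env
print(env.sign_off())
E
```

```text
the job is handed in; nothing more can be done
None
```

The cartridge is fitted in the base. My checks show it locked and upright with the hand off it. I handed the job in at about 20 s, and the sign-off gave no verdict.

**What I did:**
- I found the collar's slots in the wrist picture, at about 88, 208 and 328 degrees. I gripped the cartridge by its bar and pre-turned it 17° clockwise, so it dropped straight into the slots with no searching.
- I pressed it down about 7.5 mm and turned it clockwise about 81°. The torque rose to 0.6 N m against the stop, and the push on the tool never read more than about 13 N. Then I let it spring up and released it.

**Last checks:**
- **Height:** a light touch on the top face met it with the fingertips at about 119.5 mm. That puts the cartridge's underside about 29.5 mm over the bench (locked is 29 mm), and it held firm under 5.5 N.
- **Pictures:** they show the cartridge upright in the collar and the bar still at the locked angle. The bottle and petri dish were not touched. The arm is about 110 mm clear.

**What disagreed:** on letting up, it stuck at first near the 6 mm spring position because of a sideways load. It rose to the locked height after I eased the turn back about 1° and lifted a little more. I did not test the lock by turning it back.

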